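# Close the splash screen and start its locking bolt

### The arm

A 6-joint arm with a two-finger parallel gripper is mounted at the origin on a cart in front of the work surface, level with it; the furniture and walls round the work are solid. World frame = base frame: x ahead of the robot, y to its left, z up, the work surface at z = 0. Lengths are in m, angles in rad, forces in N, time in s.
With the tool pointing down it reaches from about 0.25 to 0.775 m from the base axis. Payload 4 kg.
Tool frame: the origin (TCP) lies midway between the tips of the shut fingers; the grasp point (between the pads) lies grip_point_offset behind it (grip_point_offset is the distance from the TCP to the grasp point, in m); z points along the fingers, y is the line along which they close (so a half turn about z gives the same grasp; the last joint's range is limited). The gripper opens to 94 mm and grips with 3 to 60 N. Pads are 16 mm wide; open, the fingers measure 119 mm over their backs; the gripper's body (75 mm by 177 mm) begins 78 mm behind the grasp point.
Start: joints at [1.131, 0.087, 1.371, -0, 1.684, -0.103], TCP at [0.182, 0.519, 0.206] pointing down, gripper open.
Joint ranges: [-3.1, 3.1], [-0.76, 2.03], [0.27, 2.55], [-1.08, 4.22], [0.17, 2.65], [-2.57, 2.57]. Speed limits (rad/s): [2.79, 2.79, 3.14, 3.14, 3.14, 3.14].

### API

Orientations are given as [roll, pitch, yaw] about the fixed x, y, z axes, in that order (R = Rz(yaw) Ry(pitch) Rx(roll)).
In Python, from bench import * gives the robot as it stands. The module is installed in compiled form; this text tells all that it offers.
- The arm moves only by the tool apply_moves, never from a script. Its argument "commands" is a list of rows, each a list of 7 numbers: the turn, a rotation vector about the world's x, y, z in rad, then the shift along the world's x, y, z in m, then the opening in per cent of the stroke, from 0 (shut) to 100 (fully open). In form: [[ax, ay, az, x, y, z, jaw], ...]. A call has exactly 5 rows; each row is the pose to reach, as a shift and turn from the pose commanded when the call began; what a row does not reach only later rows make up. A row lasts 1/10 s, in which the tool goes at most 50 mm and 8.59 degrees, less where a joint would pass 70% of its speed; a pose out of reach is approached as far as the arm can. A call with a gripper value outside its range is refused whole. The fingers move at their own pace and stop on an object; the grip force is fixed at half the most. Time passes only in rows, so rows that repeat a pose let the fingers close, or fill a call up. It gives the time, the measured TCP pose, the force, the opening and the grip force at its end, in the units of the state.
- get_obs(): the state, without advancing time (a new reading comes with each control period).
- snapshot(name): name is "scene" or "top" or "wrist"; returns a dict with "pixels" (384x512x3 uint8, red, green, blue), "vertical_fov" (degrees; the focal length in pixels is half the picture's height over the tangent of half this angle, whatever the lens; pixels are square), "cx", "cy" (the principal point, pixels), "rvec" (rotation vector, rad) and "tvec" (3), from world to camera coordinates, as OpenCV has them. Camera axes: x right, y down, z forward; pixel columns grow to the right and rows downward; lengths in m; the calibration is good to about 2 mm. The wrist camera is an equidistant fisheye: a pixel r from the principal point sees the ray r / f radians off the axis. A picture is of the moment at which its call begins. There is no depth.
- close_job(): hands the job in; it is judged then, once.
Trained networks look in the newest picture that a camera, given by its name, has taken for a name from the list of things; names that differ only in an ending like _2 or _b are one class to them, and where a whole thing is asked for, a point or a joint stands for the part that bears it (a point fixed in the world has none). Each returns a list of dicts, best first, with "score" (0 to 1); they miss things now and then, are a little off and sometimes report something else, mostly with a low value. They report only what shows in the picture. A call takes as long as a camera call.
- masks_of(camera, query): "mask" (384x512 bool, what is visible of it) and "extent" ([left, top, right, bottom] in pixels, round what is visible of it).
- place_of(camera, query): "pixel" ([column, row] in pixels: a listed point, or the origin of a listed thing).
The state is a dict: "time": time; "joint_positions": joint angles; "qvel": joint speeds; "joint_torque": joint torques, N m; "tool_pos": TCP position; "ee_rot": TCP orientation; "wrist_force": force on the tool from outside, world axes, zero at the start; "wrist_torque": the same for the moment, N m; "width": finger opening in m; "finger_force": force on a finger pad.
Only numpy, scipy, OpenCV 4.12 (cv2) and the standard library are available. Lean on these libraries where they do the work, as an engineer would, in place of code of your own. Each camera call takes 0.05 s, during which the arm holds its last target. There are 200 camera calls.

### The job

Lower the clear sash of the splash screen by its handle until it is fully down, then start its square-headed locking bolt: turn the bolt backward (counter-clockwise seen from above) until you feel the thread drop, and from there turn it forward (clockwise) one full turn. Finish while still holding the started bolt in the gripper at that angle, the sash staying down; leave the other things where they stand.

Things in the scene. Friction and masses are not known exactly. Their poses are not given: they have to be found in the camera images.
- shield: Fixed benchtop splash screen: grey base 120 x 270 x 12 mm, two aluminium posts 120 mm tall, the sash standing across it at x = +0.03, a brass boss at the front. Origin: centre of the base's underside on the bench; z up, -x its front, towards the robot. Place and yaw (up to 0.35 rad either way) vary. Only sash and bolt move.
- boss (a point): Centre of the mouth of the brass threaded boss (50 mm across, fixed to the screen's base), 112 mm above the bench, on the bolt's axis. A right-hand thread of 8 mm pitch with about 2 mm of up-and-down play starts inside it, its start at the screen's front (-x).
- sash (a joint): Height of the sliding sash above its lowest position, in m (0 = fully down, at most 0.065; starts 0.03 to 0.06 up). Clear panel, blue top rail 18 x 266 mm, rail top 139 mm above the bench when down. It stays where it is left: about 2 N pushes it down, 12 N raises it; firm stop at 0.
- sash_handle (a point): Middle of the sash's steel handle: round bar 12 mm thick, 65 mm long, along the screen's y, centre line 36 mm above the rail's top, open underneath; best pinched from above, one finger before and one behind it. Rides with the sash; 175 mm above the bench when the sash is down.
- bolt: Dark steel square bolt head, 24 x 24 mm, 28 mm tall, white mark on top and one side. Origin: centre of its underside, on the bolt's upright axis; z up, x and y square to the flats, white mark on -x. Captive in the sash's blue ear; with the sash down the ear's top is 137 mm, the head's underside 149 mm plus bolt_lift above the bench, and nothing within 0.1 m stands above 181 mm.
- bolt_turn (a joint): Turn of the bolt in rad, growing forward (clockwise from above, screwing in). At 0 the white mark points to the screen's front. Starts at 0.5 to 1.2; with the sash down, turning it back to about -0.15 takes its lug off the end of the boss's thread and it drops. Little friction; stops at -4.0 and 7.6.
- bolt_lift (a joint): Up-and-down play of the bolt in its ear, in m: -0.010 hanging in the raised sash; about +0.006 to +0.008 resting on the thread once the sash is down; about 0 after the drop; then it sinks 8 mm a turn, to about -0.008 after one turn. Only its weight (about 1.5 N) brings it down: a firm grip keeps it from dropping until eased.
- rack: White vial rack with vials, 56 x 155 x 38 mm, standing behind the screen; origin centre of its underside. Leave alone.
- amber: Amber bottle, 52 mm across, 105 mm tall, origin centre of its underside. Leave alone.
- septa: Small white pot with orange lid, 40 mm across, 42 mm tall, origin centre of its underside. Leave alone.
- tin: Round tin with green lid, 58 mm across, 24 mm tall, origin centre of its underside. Leave alone.
- timer_1: White timer with coloured keys, 56 x 62 x 16 mm, origin centre of its underside. Leave alone.
- calc: Black calculator, 70 x 118 x 14 mm, origin centre of its underside. Leave alone.

How it is judged:
On the way, in this order (a step that is already met when the one before it is completed fails the run):
1. the sash is fully down and the bolt rests on top of its thread (value of joint sash below 0.003 m and value of joint bolt_lift above 0.004 m and value of joint bolt_turn above 0.1 rad), for 0.2 s.
2. the bolt has been turned backward and its thread has dropped (value of joint each of sash, bolt_lift below 0.003 m and value of joint bolt_turn below 0.05 rad), for 0.2 s.
At the end, for the whole second after the job is handed in: The sash is within 3 mm of fully down; the bolt is still, one turn forward of where its thread drops (up to 73 degrees short or 58 over), sunk in its thread (bolt_lift under -4 mm) and gripped by the fingers with over 1.5 N; the other things are within 20 mm of where they stood (value of joint sash below 0.003 m and value of joint bolt_turn between 5 and 7.3 rad and value of joint bolt_lift below -0.004 m and contact force between the fingers and bolt above 1.5 N and velocity of joint bolt_turn between -0.1 and 0.1 rad/s and distance of each of rack, amber, septa, tin, timer_1, calc from where it was at the start of the episode below 0.02 m); the arm keeps its last pose, push and grip.
It fails at once if the bolt is driven forward on top of the thread, before it has dropped (value of joint sash below 0.01 m and value of joint bolt_turn above 1.9 rad and value of joint bolt_lift above 0.003 m).
It fails at once if a bystander is knocked about (distance of any of rack, amber, septa, tin, timer_1, calc from where it was at the start of the episode above 0.03 m).
It also fails if it takes over 72 s, if anything falls off the work surface, if the arm or the gripper's body presses on something with over 40 N, if the wrist force passes 120 N, or if a joint passes its speed limit or range.

## Working session

There is one attempt and no reset: what is moved stays moved. The work goes in short steps, Python scripts to look and compute and a tool call to move; the robot and the scene stay as the last step left them, time stands still between calls to the robot, and variables do not carry over. Pictures are saved under pics/ and viewed, at most 10 in all, crops included, and the job is handed in when it is done.

Besides the shell and the picture viewer there is one more tool, called as name(argument=value, ...), one argument or row to a line, values as JSON. apply_moves: Moves the arm, as the interface text tells. Its arguments: {"type":"object","properties":{"commands":{"type":"array"}},"required":["commands"]}

```bash
mkdir -p pics
cat > h.py <<'E'
from bench import *
import numpy as np, cv2
def cam(s):
    R=cv2.Rodrigues(np.array(s["rvec"],float))[0]; t=np.array(s["tvec"],float).ravel()
    f=s["pixels"].shape[0]/2/np.tan(np.radians(s["vertical_fov"])/2)
    return R,t,f,s["cx"],s["cy"]
def ray(s,px,fish=False):
    R,t,f,cx,cy=cam(s); d=np.array([px[0]-cx,px[1]-cy])
    if fish:
        r=np.hypot(*d); th=r/f; v=np.array([*(d/max(r,1e-9)*np.sin(th)),np.cos(th)])
    else: v=np.array([*(d/f),1.])
    v=R.T@v; return -R.T@t, v/np.linalg.norm(v)
def proj(s,P,fish=False):
    R,t,f,cx,cy=cam(s); p=R@np.array(P,float)+t
    if fish:
        r=np.hypot(p[0],p[1]); th=np.arctan2(r,p[2]); return np.array([cx,cy])+f*th*p[:2]/max(r,1e-9)
    return np.array([cx,cy])+f*p[:2]/p[2]
def tri(rs):
    A=0;b=0
    for c,v in rs:
        M=np.eye(3)-np.outer(v,v); A=A+M; b=b+M@c
    P=np.linalg.solve(A,b); return P,[np.linalg.norm((np.eye(3)-np.outer(v,v))@(P-c)) for c,v in rs]
def atz(r,z): c,v=r; return c+v*(z-c[2])/v[2]
def save(s,n,box=None,k=1):
    im=s["pixels"][:,:,::-1]
    if box: im=im[box[1]:box[3],box[0]:box[2]]
    cv2.imwrite("pics/"+n,cv2.resize(im,None,fx=k,fy=k,interpolation=cv2.INTER_CUBIC))
E
python3 - <<'E'
from h import *
o=get_obs(); print({k:np.round(v,3) for k,v in o.items()})
S={n:snapshot(n) for n in("scene","top")}
im=np.hstack([S[n]["pixels"] for n in S])[:,:,::-1]; cv2.imwrite("pics/a.png",cv2.resize(im,(800,300)))
for n in S: print(n, -cam(S[n])[0].T@cam(S[n])[1])
for q in("sash_handle","bolt","boss","shield","rack","amber","septa","tin","timer_1","calc"):
    rs=[]
    for n in S:
        p=place_of(n,q)
        if p: rs.append(ray(S[n],p[0]["pixel"])); print(q,n,np.round(p[0]["pixel"],1),round(p[0]["score"],2),np.round(atz(rs[-1],0),3))
    if len(rs)==2: P,e=tri(rs); print("   ",np.round(P,3),np.round(e,4))
E
```

```text
{'time': np.float64(0.0), 'joint_positions': array([ 1.131,  0.088,  1.372, -0.   ,  1.684, -0.103]), 'qvel': array([-0.001, -0.   ,  0.   ,  0.001,  0.001, -0.001]), 'joint_torque': array([ 0.0000e+00, -3.4018e+01, -3.0242e+01,  7.2000e-02,  3.3000e-02,
       -0.0000e+00]), 'tool_pos': array([0.182, 0.519, 0.204]), 'ee_rot': array([-3.139, -0.   ,  2.805]), 'wrist_force': array([-0.731, -0.464, -0.827]), 'wrist_torque': array([-0.059, -0.019, -0.038]), 'finger_force': np.float64(0.0), 'width': np.float64(0.094)}
scene [ 0.46658491 -0.56756438  0.93379231]
top [0.40098389 0.03334306 1.34181565]
sash_handle scene [251.3 111.1] 0.75 [0.581 0.43  0.   ]
sash_handle top [194.  190.9] 0.92 [0.583 0.221 0.   ]
    [0.553 0.19  0.225] [0.0003 0.0003]
bolt scene [239.6 161.4] 0.45 [0.513 0.216 0.   ]
bolt top [235.7 210.7] 0.57 [0.518 0.075 0.   ]
    [0.504 0.07  0.174] [0.0007 0.0007]
boss top [233.7 210.4] 0.91 [0.519 0.082 0.   ]
shield scene [247.1 181.3] 0.67 [0.525 0.136 0.   ]
shield top [219. 207.] 0.96 [0.529 0.133 0.   ]
    [0.527 0.132 0.006] [0.002 0.002]
rack scene [280.7 177.6] 0.66 [0.626 0.133 0.   ]
rack top [222.2 178.7] 0.86 [0.628 0.125 0.   ]
    [0.625 0.125 0.012] [0.0014 0.0014]
amber scene [290.7 134.7] 0.68 [0.69 0.3  0.  ]
amber top [173.5 160.8] 0.78 [0.687 0.298 0.   ]
    [0.688 0.297 0.002] [0.0014 0.0014]
septa top [300.9 157.7] 0.66 [ 0.711 -0.148  0.   ]
tin scene [290.6 135.5] 0.43 [0.689 0.296 0.   ]
tin top [319.3 155.8] 0.5 [ 0.719 -0.213  0.   ]
    [ 0.594 -0.128  0.462] [0.0149 0.0149]
timer_1 scene [205.7 130.3] 0.61 [0.42  0.366 0.   ]
timer_1 top [150.5 238.3] 0.71 [0.417 0.362 0.   ]
    [0.419 0.36  0.006] [0.0021 0.0021]
calc scene [238.3 333.7] 0.78 [ 0.444 -0.296  0.   ]
calc top [339.6 233.4] 0.89 [ 0.449 -0.283  0.   ]
    [ 0.447 -0.289 -0.025] [0.0034 0.0034]
```

View pics/a.png

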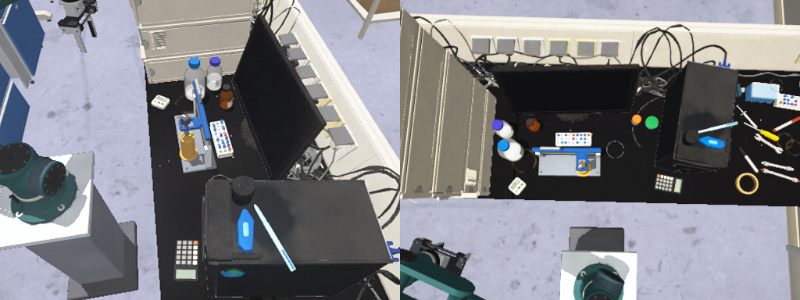

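The view shows the screen at about (0.527, 0.132), with the handle on the left, the bolt and boss on the front right, and the bottles left of the screen. Next I'll get the yaw.

Run:
```python
from h import *
S={n:snapshot(n) for n in("scene","top")}
a=S["top"]["pixels"][150:240,155:285]; b=S["scene"]["pixels"][90:225,190:320]
im=np.hstack([cv2.resize(a,(400,277),interpolation=2),cv2.resize(b,(400,415),interpolation=2)[:277]])
c=np.zeros((415,800,3),np.uint8); c[:277,:400]=cv2.resize(a,(400,277),interpolation=2); c[:,400:]=cv2.resize(b,(400,415),interpolation=2)
cv2.imwrite("pics/b.png",c[:,:,::-1])
for n in S: 
  m=masks_of(n,"shield")[0]; print(n,m["extent"])
  mm=m["mask"]; hsv=cv2.cvtColor(S[n]["pixels"],cv2.COLOR_RGB2HSV)
  bl=mm&(hsv[...,1]>120)&(hsv[...,0]>95)&(hsv[...,0]<130)
  ys,xs=np.nonzero(bl); print(len(xs))
  # rail top at z=.139+.05
  P=np.array([atz(ray(S[n],p),.189)[:2] for p in zip(xs,ys)])
  r=cv2.minAreaRect((P*1000).astype(np.float32)); print("rail",r)
  h=masks_of(n,"sash_handle")
  if h: ys,xs=np.nonzero(h[0]["mask"]); P=np.array([atz(ray(S[n],p),.225)[:2] for p in zip(xs,ys)]); print("handle",len(xs),cv2.minAreaRect((P*1000).astype(np.float32)))
p=place_of("top","boss")[0]["pixel"]; print("boss",atz(ray(S["top"],p),.112))
```

```text
scene [224.6, 105.8, 276.7, 220.7]
644
rail ((523.2015380859375, 123.39104461669922), (261.4269714355469, 88.03573608398438), 89.57906341552734)
handle 1298 ((519.9113159179688, 87.8270263671875), (274.55596923828125, 86.92692565917969), 89.34001159667969)
top [165.2, 187.3, 254.4, 223.8]
671
rail ((522.5154418945312, 139.4945526123047), (87.376220703125, 259.1313781738281), 0.7530929446220398)
handle 909 ((519.5016479492188, 136.98385620117188), (250.6908721923828, 83.58280944824219), 89.28875732421875)
boss [0.49889404 0.08200986 0.112     ]
```

View pics/b.png

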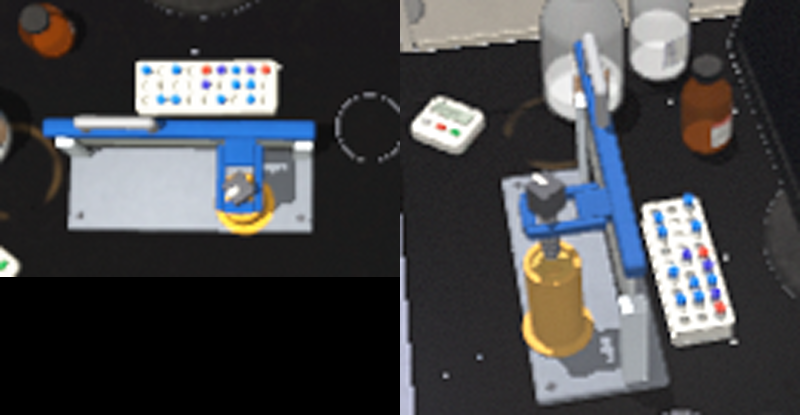

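The yaw is about 0. The handle is at (0.553, 0.19, 0.225), so the sash is roughly 0.05 up. The bolt sits over the boss near (0.50, 0.08). I'll approach the handle from above.

apply_moves(
  commands=[
    [0,0,-0.13,0.02,-0.02,0.03,100],
    [0,0,-0.26,0.06,-0.05,0.06,100],
    [0,0,-0.39,0.1,-0.085,0.09,100],
    [0,0,-0.52,0.14,-0.12,0.1,100],
    [0,0,-0.65,0.18,-0.16,0.1,100],
  ],
)

```text
time: 1.95
tool_pos: [0.3428, 0.3783, 0.3059]
ee_rot: [3.137, -0.001, 2.151]
wrist_force: [0.9, 0.2, 0.2]
width: 0.0941
finger_force: 0.0
```

apply_moves(
  commands=[
    [0,0,-0.12,0.04,-0.04,0,100],
    [0,0,-0.24,0.08,-0.08,0,100],
    [0,0,-0.36,0.12,-0.12,0,100],
    [0,0,-0.48,0.16,-0.15,0,100],
    [0,0,-0.584,0.191,-0.169,0,100],
  ],
)

```text
time: 2.45
tool_pos: [0.5286, 0.2113, 0.3039]
ee_rot: [3.14, -0.0, 1.566]
wrist_force: [-0.5, 0.5, -0.3]
width: 0.0939
finger_force: 0.0
```

Run:
```python
from h import *
import bench; print([ (k,v) for k,v in vars(bench).items() if 'grip' in k.lower()])
o=get_obs(); print(o["time"],np.round(o["tool_pos"],4),np.round(o["ee_rot"],3),np.round(o["joint_positions"],3))
s=snapshot("wrist"); save(s,"c.png",k=1.5)
for q in("sash_handle","bolt","boss"):
    for p in place_of("wrist",q)[:2]:
        r=ray(s,p["pixel"],True); print(q,np.round(p["pixel"],1),round(p["score"],2),[np.round(atz(r,z),4) for z in(.112,.175,.189,.225)])
```

```text
[('grip_point_offset', 0.0188)]
2.45 [0.5286 0.2113 0.3039] [ 3.14  -0.     1.566] [0.281 0.133 1.128 0.    1.88  0.286]
sash_handle [286.9 216.8] 0.78 [array([0.5636, 0.154 , 0.112 ]), array([0.5578, 0.1779, 0.175 ]), array([0.5565, 0.1832, 0.189 ]), array([0.5532, 0.1969, 0.225 ])]
bolt [235.2 298.3] 0.95 [array([0.4889, 0.0203, 0.112 ]), array([0.4957, 0.0668, 0.175 ]), array([0.4972, 0.0772, 0.189 ]), array([0.5011, 0.1038, 0.225 ])]
boss [242. 265.] 0.84 [array([0.5014, 0.0802, 0.112 ]), array([0.5061, 0.1166, 0.175 ]), array([0.5071, 0.1247, 0.189 ]), array([0.5098, 0.1455, 0.225 ])]
boss [354.7 107.8] 0.16 [array([0.649 , 0.2999, 0.112 ]), array([0.6287, 0.2991, 0.175 ]), array([0.6242, 0.2989, 0.189 ]), array([0.6126, 0.2984, 0.225 ])]
```

View pics/c.png

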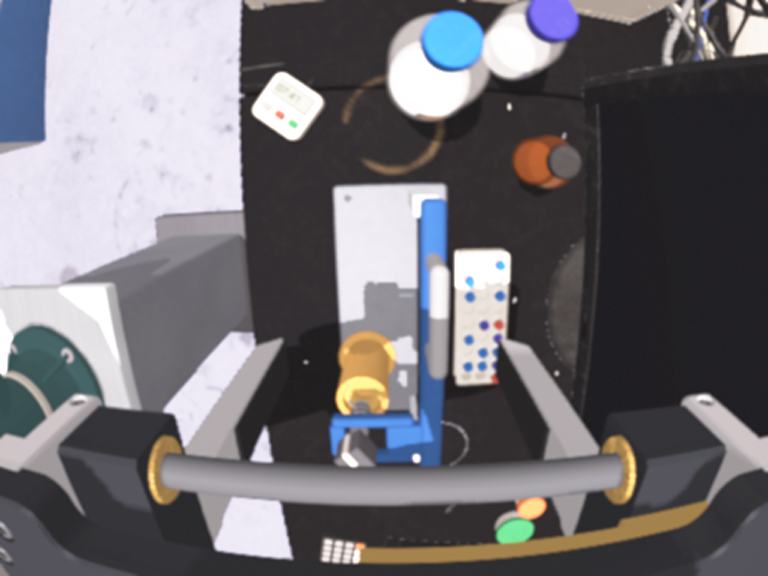

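The wrist view shows the handle bar at about (438, 315) in the 1.5× picture, agreeing with (0.553, 0.193, 0.225). The boss axis is at about (0.500, 0.081). I'll descend and pinch.

apply_moves(
  commands=[
    [0,0,0.003,0,0.003,-0.02,100],
    [0,0,0.003,0,0.003,-0.04,100],
    [0,0,0.003,0,0.003,-0.06,100],
    [0,0,0.003,0,0.003,-0.08,100],
    [0,0,0.003,0,0.003,-0.099,100],
  ],
)

```text
time: 3.15
tool_pos: [0.526, 0.2178, 0.2042]
ee_rot: [3.141, -0.001, 1.577]
wrist_force: [-0.4, -0.3, 0.3]
width: 0.0942
finger_force: 0.0
```

apply_moves(
  commands=[
    [0,0,0,0,0,0,8],
    [0,0,0,0,0,0,8],
    [0,0,0,0,0,0,8],
    [0,0,0,0,0,0,8],
    [0,0,0,0,0,0,8],
  ],
)

```text
time: 3.65
tool_pos: [0.5341, 0.2169, 0.2061]
ee_rot: [3.124, -0.003, 1.573]
wrist_force: [21.2, 2.9, -9.0]
width: 0.0578
finger_force: 10.7
```

apply_moves(
  commands=[
    [0,0,0,0,0,0,100],
    [0,0,0,0,0,0,100],
    [0,0,0,0.01,-0.01,0,100],
    [0,0,0,0.02,-0.02,0,100],
    [0,0,0,0.026,-0.024,0,100],
  ],
)

```text
time: 4.15
tool_pos: [0.5545, 0.1905, 0.2042]
ee_rot: [3.142, 0.001, 1.572]
wrist_force: [-0.6, 0.0, -0.5]
width: 0.0931
finger_force: 0.0
```

Run:
```python
from h import *
o=get_obs(); print(o["time"],np.round(o["tool_pos"],4),np.round(o["ee_rot"],3),o["wrist_force"],o["width"])
s=snapshot("wrist"); p=place_of("wrist","sash_handle")[0]; print(p["score"],atz(ray(s,p["pixel"],True),.225))
```

```text
4.15 [0.5545 0.1905 0.2042] [3.142e+00 1.000e-03 1.572e+00] [-0.60827878  0.03164705 -0.48522074] 0.09312642607086133
0.69 [0.55686663 0.19905674 0.225     ]
```

apply_moves(
  commands=[
    [0,0,0,0,0.002,0,5],
    [0,0,0,0,0.002,0,5],
    [0,0,0,0,0.002,0,5],
    [0,0,0,0,0.002,0,5],
    [0,0,0,0,0.002,0,5],
  ],
)

```text
time: 4.75
tool_pos: [0.5533, 0.1943, 0.2044]
ee_rot: [3.141, -0.0, 1.574]
wrist_force: [0.9, -0.1, -0.6]
width: 0.0576
finger_force: 0.0
```

apply_moves(
  commands=[
    [0,0,0,0,0,0,5],
    [0,0,0,0,0,0,5],
    [0,0,0,0,0,0,5],
    [0,0,0,0,0,0,5],
    [0,0,0,0,0,0,5],
  ],
)

```text
time: 5.25
tool_pos: [0.5546, 0.1941, 0.2043]
ee_rot: [3.139, -0.0, 1.574]
wrist_force: [8.5, -0.5, -4.4]
width: 0.0174
finger_force: 4.4
```

apply_moves(
  commands=[
    [0,0,0,0.001,0,0,5],
    [0,0,0,0.001,0,0,5],
    [0,0,0,0.001,0,0,5],
    [0,0,0,0.001,0,-0.005,5],
    [0,0,0,0.001,0,-0.01,5],
  ],
)

```text
time: 5.75
tool_pos: [0.5576, 0.1941, 0.1961]
ee_rot: [3.133, -0.001, 1.573]
wrist_force: [5.3, 1.0, 2.5]
width: 0.0113
finger_force: 30.0
```

apply_moves(
  commands=[
    [0,0,0,0,0,-0.008,5],
    [0,0,0,0,0,-0.016,5],
    [0,0,0,0,0,-0.024,5],
    [0,0,0,0,0,-0.031,5],
    [0,0,0,0,0,-0.036,5],
  ],
)

```text
time: 6.25
tool_pos: [0.5576, 0.1941, 0.1602]
ee_rot: [3.133, -0.001, 1.573]
wrist_force: [5.7, 0.2, 4.0]
width: 0.0109
finger_force: 30.0
```

apply_moves(
  commands=[
    [0,0,0,0,0,-0.002,5],
    [0,0,0,0,0,-0.004,5],
    [0,0,0,0,0,-0.006,5],
    [0,0,0,0,0,-0.008,5],
    [0,0,0,0,0,-0.009,5],
  ],
)

```text
time: 6.75
tool_pos: [0.5578, 0.1942, 0.1591]
ee_rot: [3.128, -0.002, 1.574]
wrist_force: [-4.7, -2.9, 28.2]
width: 0.011
finger_force: 30.0
```

The sash hit its firm stop at 28 N after about 45 mm of travel. I'll release and move over the bolt.

apply_moves(
  commands=[
    [0,0,0,0,0,0.004,5],
    [0,0,0,0,0,0.006,100],
    [0,0,0,0,0,0.006,100],
    [0,0,0,0,0,0.006,100],
    [0,0,0,0,0,0.006,100],
  ],
)

```text
time: 7.25
tool_pos: [0.5536, 0.194, 0.1538]
ee_rot: [-3.139, 0.001, 1.574]
wrist_force: [0.3, 0.6, 0.1]
width: 0.0391
finger_force: 0.0
```

apply_moves(
  commands=[
    [0,0,0,0,0,0.03,100],
    [0,0,0,0,0,0.06,100],
    [0,0,0,-0.01,-0.02,0.09,100],
    [0,0,0,-0.03,-0.05,0.1,100],
    [0,0,0,-0.058,-0.09,0.1,100],
  ],
)

```text
time: 7.75
tool_pos: [0.4971, 0.1041, 0.2567]
ee_rot: [3.139, -0.0, 1.576]
wrist_force: [-0.5, -0.7, -0.2]
width: 0.0798
finger_force: 0.0
```

apply_moves(
  commands=[
    [0,0,0,0,0,0,100],
    [0,0,0,0,0,0,100],
    [0,0,0,0,0,0,100],
    [0,0,0,0,0,0,100],
    [0,0,0,0,0,0,100],
  ],
)

```text
time: 8.25
tool_pos: [0.4969, 0.1049, 0.2548]
ee_rot: [-3.141, -0.0, 1.575]
wrist_force: [-0.6, 0.1, -0.5]
width: 0.0941
finger_force: 0.0
```

Run:
```python
from h import *
o=get_obs(); print(o["time"],np.round(o["tool_pos"],4),np.round(o["ee_rot"],3))
s=snapshot("wrist"); S={n:snapshot(n) for n in("scene","top")}
for q,z in(("bolt",.156),("sash_handle",.175)):
    rs=[]
    for n in("wrist","scene","top"):
        p=place_of(n,q)
        if p:
            p=p[0]; r=ray(s if n=="wrist" else S[n],p["pixel"],n=="wrist"); rs.append(r); print(q,n,np.round(p["pixel"],1),round(p["score"],2),np.round(atz(r,z),4))
    P,e=tri(rs); print(P,e)
c=np.round(proj(s,[.5,.08,.17],True)).astype(int); print(c)
x0,y0=np.clip(c-60,0,[512-120,384-120]); print(x0,y0)
save(s,"d.png",(x0,y0,x0+120,y0+120),5)
np.savez("w.npz",**s)
```

```text
8.25 [0.4969 0.1049 0.2548] [-3.141 -0.     1.575]
bolt wrist [261.5 221.5] 0.91 [0.4978 0.0781 0.156 ]
bolt scene [238.6 167.4] 0.46 [0.5002 0.0661 0.156 ]
[0.49921983 0.07413344 0.14619013] [np.float64(0.0013971912570338023), np.float64(0.0013971912570338147)]
sash_handle wrist [331.1 101.8] 0.78 [0.5581 0.1969 0.175 ]
sash_handle scene [252.6 123.5] 0.67 [0.5557 0.1952 0.175 ]
[0.55706217 0.19675546 0.17389345] [np.float64(0.0012558544083229903), np.float64(0.0012558544083230336)]
[264 225]
204 165
```

View pics/d.png

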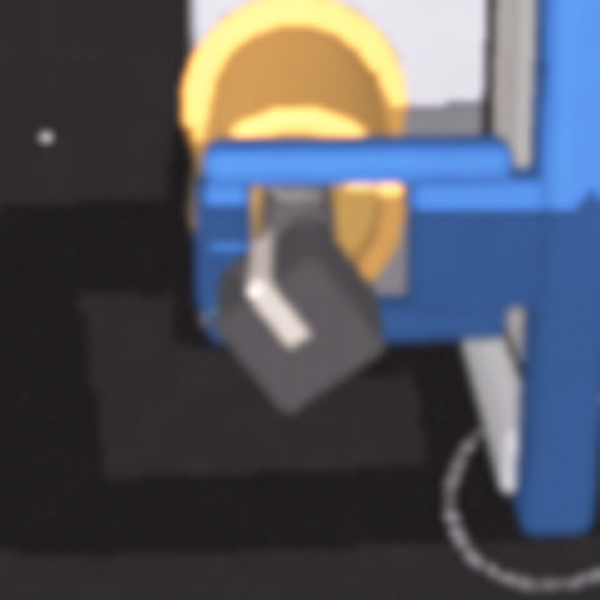

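The crop shows the bolt's head top centred near (301, 324). The white mark faces up-left, so bolt_turn is about 0.95.

Run:
```python
from h import *
s=dict(np.load("w.npz"))
q=lambda u,v:atz(ray(s,(204+u/5,165+v/5),True),.184)[:2]
c=[q(*p) for p in((220,300),(292,413),(383,350),(310,232))]
print(np.round(c,4),np.mean(c,0)); 
for i in range(4): d=c[(i+1)%4]-c[i]; print(np.hypot(*d), (-np.arctan2(d[1],d[0]))%(np.pi/2))
```

```text
[[0.4854 0.0857]
 [0.4987 0.0628]
 [0.5154 0.0758]
 [0.5017 0.099 ]] [0.50030809 0.08080924]
0.02649859294982006 1.04722787558509
0.021213675449680752 0.907916642176071
0.02690626686125676 1.0357252299417077
0.020968271438511783 0.8866955036673936
```

apply_moves(
  commands=[
    [0,0,0.13,0.001,-0.008,0,60],
    [0,0,0.26,0.002,-0.016,0,60],
    [0,0,0.39,0.003,-0.024,0,60],
    [0,0,0.52,0.003,-0.024,-0.01,60],
    [0,0,0.6,0.003,-0.024,-0.03,60],
  ],
)

```text
time: 9.2
tool_pos: [0.5006, 0.0799, 0.227]
ee_rot: [3.138, 0.002, 2.177]
wrist_force: [-0.2, 0.6, -0.3]
width: 0.0582
finger_force: 0.0
```

apply_moves(
  commands=[
    [0,0,0,0,0,-0.015,60],
    [0,0,0,0,0,-0.03,60],
    [0,0,0,0,0,-0.045,60],
    [0,0,0,0,0,-0.06,60],
    [0,0,0,0,0,-0.067,60],
  ],
)

```text
time: 9.7
tool_pos: [0.4986, 0.0801, 0.1561]
ee_rot: [-3.139, -0.001, 2.173]
wrist_force: [0.4, -0.2, -0.4]
width: 0.0566
finger_force: 0.0
```

Now close on the head.

apply_moves(
  commands=[
    [0,0,0,0.001,0,0.001,15],
    [0,0,0,0.001,0,0.001,15],
    [0,0,0,0.001,0,0.001,15],
    [0,0,0,0.001,0,0.001,15],
    [0,0,0,0.001,0,0.001,15],
  ],
)

```text
time: 10.2
tool_pos: [0.4992, 0.0792, 0.1601]
ee_rot: [-3.138, 0.0, 2.173]
wrist_force: [-4.7, -3.2, 4.0]
width: 0.0238
finger_force: 30.0
```

apply_moves(
  commands=[
    [0,0,0,0,0,0,15],
    [0,0,0,0,0,0,15],
    [0,0,0,0,0,0,15],
    [0,0,0,0,0,0,15],
    [0,0,0,0,0,0,15],
  ],
)

```text
time: 10.7
tool_pos: [0.4992, 0.0792, 0.1601]
ee_rot: [-3.139, 0.0, 2.173]
wrist_force: [-4.5, -2.6, 4.0]
width: 0.0238
finger_force: 30.0
```

apply_moves(
  commands=[
    [0,0,0.13,0.0005,0.0005,0,15],
    [0,0,0.26,0.0005,0.0005,0,15],
    [0,0,0.39,0.0005,0.0005,0.0005,15],
    [0,0,0.52,0.0005,0.0005,0.0005,15],
    [0,0,0.65,0.0005,0.0005,0.0005,15],
  ],
)

```text
time: 11.2
tool_pos: [0.4989, 0.0789, 0.1608]
ee_rot: [-3.137, -0.003, 2.828]
wrist_force: [-7.6, -4.2, 6.2]
width: 0.0239
finger_force: 30.0
```

apply_moves(
  commands=[
    [0,0,0.13,0,0,0,15],
    [0,0,0.26,0,0,0,15],
    [0,0,0.39,0,0,0.0005,15],
    [0,0,0.52,0,0,0.0005,15],
    [0,0,0.65,0,0,0.0005,15],
  ],
)

```text
time: 11.7
tool_pos: [0.4988, 0.0784, 0.1594]
ee_rot: [-3.139, -0.007, -2.805]
wrist_force: [-4.9, -5.4, -0.9]
width: 0.0238
finger_force: 30.0
```

apply_moves(
  commands=[
    [0,0,0.05,0,0,0,15],
    [0,0,0.05,0,0,0,15],
    [0,0,0.05,0,0,0,15],
    [0,0,0.05,0,0,0,15],
    [0,0,0.05,0,0,0,15],
  ],
)

```text
time: 12.2
tool_pos: [0.4988, 0.0783, 0.1592]
ee_rot: [-3.139, -0.007, -2.761]
wrist_force: [-5.5, -6.3, -1.4]
width: 0.0237
finger_force: 30.0
```

apply_moves(
  commands=[
    [0,0,0,0,0,0,36],
    [0,0,0,0,0,0,36],
    [0,0,0,0,0,0,36],
    [0,0,0,0,0,0,36],
    [0,0,0,0,0,0,36],
  ],
)

```text
time: 12.7
tool_pos: [0.5011, 0.0808, 0.1605]
ee_rot: [3.142, 0.001, -2.759]
wrist_force: [-0.6, -0.5, 0.3]
width: 0.0337
finger_force: 0.0
```

Run:
```python
from h import *
o=get_obs(); print(o["time"],np.round(o["tool_pos"],4),o["width"],o["wrist_force"])
S=snapshot("scene"); 
im=S["pixels"][90:225,190:320]; cv2.imwrite("pics/e.png",cv2.resize(im,(576,600),interpolation=2)[:,:,::-1])
```

```text
12.7 [0.5011 0.0808 0.1605] 0.03367739015811182 [-0.55963786 -0.45452978  0.31779229]
```

View pics/e.png

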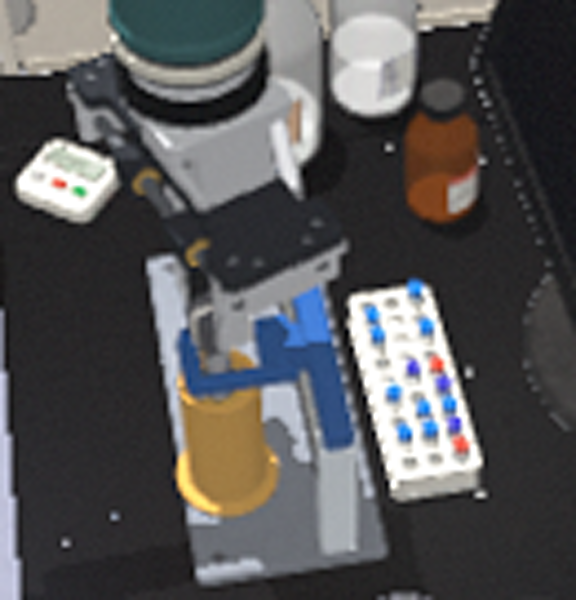

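The fingers and the blue ear near (215, 370) are visible, but the drop can't be judged from here. I'll ease lower and check in the wrist view.

apply_moves(
  commands=[
    [0,0,0,-0.001,-0.001,-0.003,36],
    [0,0,0,-0.002,-0.002,-0.006,36],
    [0,0,0,-0.002,-0.002,-0.01,36],
    [0,0,0,-0.002,-0.002,-0.01,36],
    [0,0,0,-0.002,-0.002,-0.01,36],
  ],
)

```text
time: 13.25
tool_pos: [0.4988, 0.0786, 0.15]
ee_rot: [3.141, -0.0, -2.759]
wrist_force: [0.5, 1.5, 0.7]
width: 0.0335
finger_force: 0.0
```

Run:
```python
from h import *
o=get_obs(); print(o["time"],np.round(o["tool_pos"],4),np.round(o["ee_rot"],3),o["wrist_force"])
s=snapshot("wrist"); x0,y0=np.round(proj(s,[.499,.079,.17],True)).astype(int)-50; y0=min(y0,284)
a=s["pixels"][y0:y0+100,x0:x0+100]; big=cv2.resize(a,(400,400),interpolation=2); o2=big.copy()
th=-.38
for z,col in((.177,(0,255,0)),(.185,(255,0,0))):
    pts=[]
    for k in range(4):
        an=-th+np.pi/4+k*np.pi/2; p=proj(s,[.4995+.017*np.cos(an),.0793+.017*np.sin(an),z],True); pts.append((p-[x0,y0]+.5)*4)
    cv2.polylines(o2,[np.round(pts).astype(np.int32)],True,col,1)
cv2.imwrite("pics/f.png",np.hstack([big,o2])[:,:,::-1])
```

```text
13.25 [0.4988 0.0786 0.15  ] [ 3.141 -0.    -2.759] [0.53232195 1.52984091 0.68866288]
```

View pics/f.png

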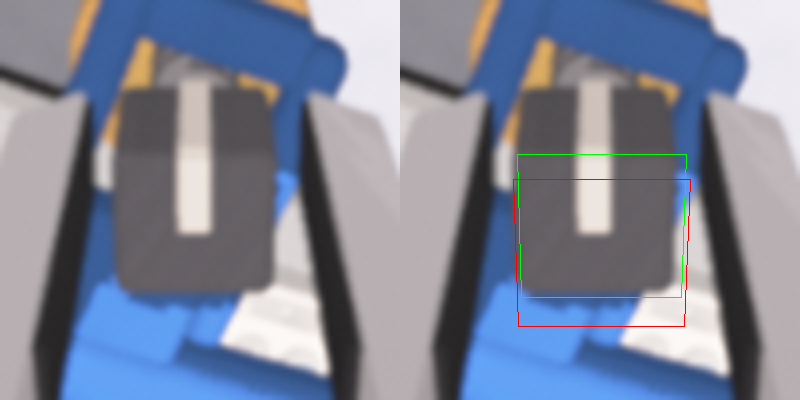

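The wrist view shows the head's top edges at y about 152 to 292, matching the green outline (z = 0.177). So the thread has dropped. Regrip and turn forward, following the 8 mm pitch.

apply_moves(
  commands=[
    [0,0,0,0,0,0,15],
    [0,0,0,0,0,0,15],
    [0,0,0,0,0,0,15],
    [0,0,0,0,0,0,15],
    [0,0,0,0,0,0,15],
  ],
)

```text
time: 13.8
tool_pos: [0.4992, 0.0784, 0.1505]
ee_rot: [-3.141, 0.0, -2.76]
wrist_force: [-0.3, -0.9, -0.2]
width: 0.024
finger_force: 30.0
```

apply_moves(
  commands=[
    [0,0,-0.13,0,0,0,15],
    [0,0,-0.26,0,0,0,15],
    [0,0,-0.39,0,0,-0.0003,15],
    [0,0,-0.52,0,0,-0.0005,15],
    [0,0,-0.65,0,0,-0.0007,15],
  ],
)

```text
time: 14.3
tool_pos: [0.4992, 0.0786, 0.1497]
ee_rot: [3.141, 0.001, 2.868]
wrist_force: [0.4, -0.1, -0.1]
width: 0.0237
finger_force: 30.0
```

apply_moves(
  commands=[
    [0,0,-0.13,0,0,-0.0002,15],
    [0,0,-0.26,0,0,-0.0003,15],
    [0,0,-0.39,0,0,-0.0005,15],
    [0,0,-0.52,0,0,-0.0007,15],
    [0,0,-0.65,0,0,-0.0008,15],
  ],
)

```text
time: 14.8
tool_pos: [0.4993, 0.0787, 0.1489]
ee_rot: [3.141, 0.0, 2.218]
wrist_force: [1.4, -0.6, 0.0]
width: 0.0234
finger_force: 30.0
```

apply_moves(
  commands=[
    [0,0,-0.13,0,0,-0.0002,15],
    [0,0,-0.26,0,0,-0.0003,15],
    [0,0,-0.39,0,0,-0.0005,15],
    [0,0,-0.52,0,0,-0.0007,15],
    [0,0,-0.65,0,0,-0.0008,15],
  ],
)

```text
time: 15.3
tool_pos: [0.4994, 0.0787, 0.1481]
ee_rot: [3.14, -0.0, 1.569]
wrist_force: [1.2, -1.3, -0.5]
width: 0.0238
finger_force: 30.0
```

apply_moves(
  commands=[
    [0,0,-0.13,0,0,-0.0002,15],
    [0,0,-0.26,0,0,-0.0003,15],
    [0,0,-0.39,0,0,-0.0005,15],
    [0,0,-0.52,0,0,-0.0007,15],
    [0,0,-0.65,0,0,-0.0008,15],
  ],
)

```text
time: 15.8
tool_pos: [0.4996, 0.0787, 0.1473]
ee_rot: [3.14, -0.001, 0.918]
wrist_force: [2.0, -0.1, -1.0]
width: 0.0237
finger_force: 30.0
```

apply_moves(
  commands=[
    [0,0,-0.13,0,0,-0.0002,15],
    [0,0,-0.26,0,0,-0.0003,15],
    [0,0,-0.39,0,0,-0.0005,15],
    [0,0,-0.52,0,0,-0.0007,15],
    [0,0,-0.65,0,0,-0.0008,15],
  ],
)

```text
time: 16.3
tool_pos: [0.4996, 0.0785, 0.1464]
ee_rot: [3.141, -0.002, 0.268]
wrist_force: [2.1, -0.7, -0.5]
width: 0.024
finger_force: 30.0
```

apply_moves(
  commands=[
    [0,0,-0.13,0,0,-0.0002,15],
    [0,0,-0.26,0,0,-0.0003,15],
    [0,0,-0.39,0,0,-0.0005,15],
    [0,0,-0.52,0,0,-0.0007,15],
    [0,0,-0.65,0,0,-0.0008,15],
  ],
)

```text
time: 16.8
tool_pos: [0.4996, 0.0783, 0.1456]
ee_rot: [-3.142, -0.002, -0.382]
wrist_force: [2.7, -0.9, -0.7]
width: 0.0241
finger_force: 30.0
```

apply_moves(
  commands=[
    [0,0,0,0,0,0,60],
    [0,0,0,0,0,0,60],
    [0,0,0,0,0,0,60],
    [0,0,0,0,0,0,60],
    [0,0,0,0,0,0,60],
  ],
)

```text
time: 17.3
tool_pos: [0.4989, 0.0787, 0.1456]
ee_rot: [3.142, 0.0, -0.376]
wrist_force: [1.2, 0.4, -0.1]
width: 0.0561
finger_force: 0.0
```

apply_moves(
  commands=[
    [0,0,0.14,0,0,0,60],
    [0,0,0.28,0,0,0,60],
    [0,0,0.42,0,0,0,60],
    [0,0,0.56,0,0,0,60],
    [0,0,0.7,0,0,0,60],
  ],
)

```text
time: 17.8
tool_pos: [0.4989, 0.0787, 0.1456]
ee_rot: [3.142, 0.0, 0.33]
wrist_force: [0.3, 0.1, 0.1]
width: 0.0564
finger_force: 0.0
```

apply_moves(
  commands=[
    [0,0,0.14,0,0,0,60],
    [0,0,0.28,0,0,0,60],
    [0,0,0.42,0,0,0,60],
    [0,0,0.56,0,0,0,60],
    [0,0,0.7,0,0,0,60],
  ],
)

```text
time: 18.3
tool_pos: [0.4989, 0.0787, 0.1456]
ee_rot: [3.142, -0.0, 1.03]
wrist_force: [0.7, 0.4, 0.3]
width: 0.0564
finger_force: 0.0
```

apply_moves(
  commands=[
    [0,0,0.14,0,0,0,60],
    [0,0,0.28,0,0,0,60],
    [0,0,0.42,0,0,0,60],
    [0,0,0.56,0,0,0,60],
    [0,0,0.7,0,0,0,60],
  ],
)

```text
time: 18.8
tool_pos: [0.4989, 0.0787, 0.1456]
ee_rot: [3.141, -0.0, 1.73]
wrist_force: [-0.1, 0.7, 0.4]
width: 0.0564
finger_force: 0.0
```

apply_moves(
  commands=[
    [0,0,0.14,0,0,0,60],
    [0,0,0.28,0,0,0,60],
    [0,0,0.42,0,0,0,60],
    [0,0,0.56,0,0,0,60],
    [0,0,0.7,0,0,0,60],
  ],
)

```text
time: 19.3
tool_pos: [0.4989, 0.0787, 0.1456]
ee_rot: [3.142, -0.0, 2.43]
wrist_force: [0.2, 0.0, -0.3]
width: 0.0564
finger_force: 0.0
```

apply_moves(
  commands=[
    [0,0,0.14,0,0,0,60],
    [0,0,0.28,0,0,0,60],
    [0,0,0.34,0,0,0,60],
    [0,0,0.34,0,0,0,60],
    [0,0,0.34,0,0,0,60],
  ],
)

```text
time: 19.8
tool_pos: [0.4989, 0.0786, 0.1456]
ee_rot: [3.141, -0.0, 2.763]
wrist_force: [0.6, -0.5, -0.1]
width: 0.0562
finger_force: 0.0
```

Run:
```python
from h import *
o=get_obs(); print(o["time"],np.round(o["tool_pos"],4),np.round(o["ee_rot"],3),np.round(o["joint_positions"],2))
s=snapshot("wrist"); x0,y0=np.round(proj(s,[.499,.079,.17],True)).astype(int)-50; y0=min(y0,284)
cv2.imwrite("pics/g.png",cv2.resize(s["pixels"][y0:y0+100,x0:x0+100],(400,400),interpolation=2)[:,:,::-1])
```

```text
19.8 [0.4989 0.0786 0.1456] [ 3.141 -0.     2.763] [ 0.04  0.01  1.57  0.    1.56 -1.15]
```

View pics/g.png

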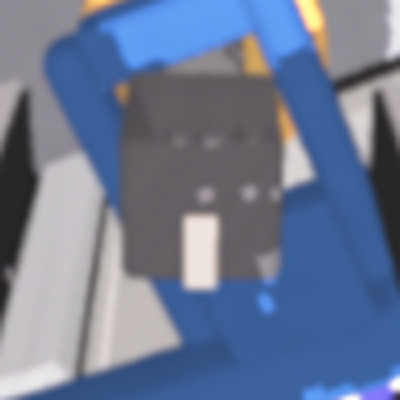

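The head at (200, 200) is aligned with the jaws and the mark is on the far side, so the turn is about 3.52. Regrip and turn the remaining 2.6 rad or so.

apply_moves(
  commands=[
    [0,0,0,0,0,0,15],
    [0,0,0,0,0,0,15],
    [0,0,0,0,0,0,15],
    [0,0,0,0,0,0,15],
    [0,0,0,0,0,0,15],
  ],
)

```text
time: 20.35
tool_pos: [0.499, 0.0786, 0.1456]
ee_rot: [3.141, 0.0, 2.764]
wrist_force: [0.5, 0.2, 0.4]
width: 0.0237
finger_force: 30.0
```

apply_moves(
  commands=[
    [0,0,0,0,0,0,15],
    [0,0,-0.13,0,0,-0.0002,15],
    [0,0,-0.26,0,0,-0.0003,15],
    [0,0,-0.39,0,0,-0.0005,15],
    [0,0,-0.52,0,0,-0.0007,15],
  ],
)

```text
time: 20.85
tool_pos: [0.4991, 0.0789, 0.145]
ee_rot: [3.141, -0.0, 2.239]
wrist_force: [0.1, -0.8, -0.8]
width: 0.0236
finger_force: 30.0
```

apply_moves(
  commands=[
    [0,0,-0.13,0,0,-0.0002,15],
    [0,0,-0.26,0,0,-0.0003,15],
    [0,0,-0.39,0,0,-0.0005,15],
    [0,0,-0.52,0,0,-0.0007,15],
    [0,0,-0.65,0,0,-0.0008,15],
  ],
)

```text
time: 21.35
tool_pos: [0.4994, 0.079, 0.1442]
ee_rot: [3.14, -0.001, 1.589]
wrist_force: [1.2, 0.9, 0.2]
width: 0.0239
finger_force: 30.0
```

apply_moves(
  commands=[
    [0,0,-0.13,0,0,-0.0002,15],
    [0,0,-0.26,0,0,-0.0003,15],
    [0,0,-0.39,0,0,-0.0005,15],
    [0,0,-0.52,0,0,-0.0007,15],
    [0,0,-0.65,0,0,-0.0008,15],
  ],
)

```text
time: 21.85
tool_pos: [0.4997, 0.0789, 0.1434]
ee_rot: [3.14, -0.001, 0.939]
wrist_force: [2.3, 1.0, -1.6]
width: 0.0241
finger_force: 30.0
```

apply_moves(
  commands=[
    [0,0,-0.13,0,0,-0.0002,15],
    [0,0,-0.26,0,0,-0.0003,15],
    [0,0,-0.39,0,0,-0.0005,15],
    [0,0,-0.52,0,0,-0.0007,15],
    [0,0,-0.65,0,0,-0.0008,15],
  ],
)

```text
time: 22.35
tool_pos: [0.4999, 0.0786, 0.1426]
ee_rot: [3.141, -0.002, 0.288]
wrist_force: [3.4, -0.2, -0.7]
width: 0.0237
finger_force: 30.0
```

apply_moves(
  commands=[
    [0,0,-0.1,0,0,0,15],
    [0,0,-0.1,0,0,0,15],
    [0,0,-0.1,0,0,0,15],
    [0,0,-0.1,0,0,0,15],
    [0,0,-0.1,0,0,0,15],
  ],
)

```text
time: 22.85
tool_pos: [0.4998, 0.0786, 0.1428]
ee_rot: [3.141, -0.002, 0.195]
wrist_force: [5.3, -0.8, -2.1]
width: 0.0238
finger_force: 30.0
```

Run:
```python
from h import *
s=snapshot("scene"); t=snapshot("top"); w=snapshot("wrist")
for n,q in(("scene",s),("top",t)):
    p=place_of(n,"sash_handle")
    if p: print(n,p[0]["score"],atz(ray(q,p[0]["pixel"]),.175))
x0,y0=np.round(proj(w,[.499,.079,.17],True)).astype(int)-50; y0=min(y0,284)
cv2.imwrite("pics/k.png",cv2.resize(w["pixels"][y0:y0+100,x0:x0+100],(400,400),interpolation=2)[:,:,::-1])
o=get_obs(); print(o["finger_force"],np.abs(o["qvel"]).max())
```

```text
scene 0.61 [0.54601846 0.19994263 0.175     ]
top 0.68 [0.55875097 0.19448192 0.175     ]
29.972094297409058 0.001174349000479257
```

View pics/k.png

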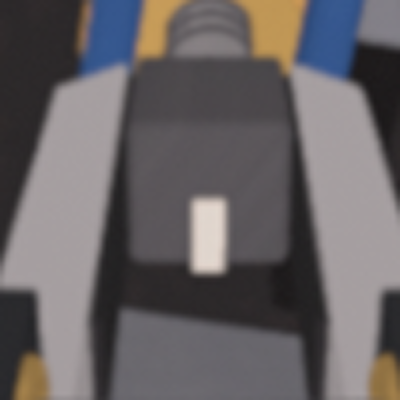

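The head at (210, 190) is firmly gripped. The mark is on the far side, so the turn is about 6.1, and the sash is down. Handing in.

```bash
python3 -c "
from bench import *
print(close_job())"
```

```text
the job is handed in; nothing more can be done
None
```

I handed the job in at about 23 s on the robot's clock, but no verdict came back. By my measurements the sash is down, and the thread dropped when I turned the bolt back. The bolt is now about one full turn forward (turn about 6.1 rad) and still gripped at 30 N.

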